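# Clamp the forming block and lock the bar with its thumb wedge

### The arm

A 6-joint arm with a two-finger parallel gripper is mounted at the origin on a cart in front of the work surface, level with it; the furniture and walls round the work are solid. World frame = base frame: x ahead of the robot, y to its left, z up, the work surface at z = 0. Lengths are in mm, angles in rad, forces in N, time in s.
With the tool pointing down it reaches from about 275 to 1000 mm from the base axis. Payload 8.4 kg.
Tool frame: the origin (TCP) lies at the very end of the fingers, on their centre line; the grasp point (between the pads) lies 19 mm behind it (r.tcp_to_grasp is the distance from the TCP to the grasp point, in mm); z points along the fingers, y is the line along which they close (so a half turn about z gives the same grasp; the last joint's range is limited). The gripper opens to 85 mm and grips with 20 to 120 N. Pads are 22 mm wide; open, the fingers measure 114 mm over their backs; the gripper's body (76 mm by 85 mm) begins 54 mm behind the grasp point. The pads swing forward as they close: fully open they stand 13 mm farther back than shut.
Start: joints at [-1.319, 0.353, 1.633, -0, 1.155, -0.002], TCP at [156.926, -604.981, 231.281] pointing down, gripper open.
Joint ranges: [-2.63, 2.63], [-0.92, 2.1], [0.06, 2.66], [-1.3, 4.44], [0, 2.69], [-3.02, 3.02]. Speed limits (rad/s): [2.22, 2.22, 2.79, 3.14, 3.14, 3.14].

### API

Orientations are given as [roll, pitch, yaw] about the fixed x, y, z axes, in that order (R = Rz(yaw) Ry(pitch) Rx(roll)).
In Python, from rig import r gives the robot as it stands. The module is installed in compiled form; this text tells all that it offers.
- The arm moves only by the tool play_rows, never from a script. Its argument "rows" is a list of rows, each an object with "dp": the shift along the tool's x, y, z in units of 40 mm (1.0 is 40 mm), a list of three; "turn": the turn, a rotation vector about the tool's x, y, z in units of 6 degrees (1.0 is 6 degrees), a list of three; "fingers": the closure, from 0 (fully open) to 1 (shut). In form: [{"dp": [tx, ty, tz], "turn": [wx, wy, wz], "fingers": fingers}, ...]. A call has 1 to 5 rows; each row shifts and turns the commanded pose from where the row before left it, along the tool's axes as they then stand; what a row does not reach is not made up. A row lasts 1/12 s, in which the tool goes at most 41.7 mm and 7.16 degrees, less where a joint would pass 70% of its speed; a pose out of reach is approached as far as the arm can. A call is refused whole if a number of a shift passes 1 or a number of a turn 1, either way. A call with a gripper value outside its range is refused whole. The fingers move at their own pace and stop on an object; "force" is the grip in N (left out, the last holds). Time passes only in rows, so rows that do not move let the fingers close. It gives the time, the measured TCP pose, the force, the opening and the grip force at its end, in the units of the state.
- r.sense(): the state, without advancing time (a new reading comes with each control period).
- r.grab_frame(name): name is "scene" or "top" or "wrist"; returns a dict with "pixels" (420x560x3 uint8, red, green, blue), "fx", "fy", "cx", "cy" (pixels), "pose" (4x4, takes a point from camera to world coordinates). Camera axes: x right, y down, z forward; pixel columns grow to the right and rows downward; lengths in mm; the calibration is good to about 2 mm. A picture is of the moment at which its call begins. There is no depth.
- r.sign_off(): hands the job in; it is judged then, once.
The state is a dict: "clock": time; "qpos": joint angles; "qvel": joint speeds; "joint_efforts": joint torques, N m; "eef_pos": TCP position; "tcp_rot": TCP orientation; "contact_force": force on the tool from outside, world axes, zero at the start; "wrist_torque": the same for the moment, N m; "opening": opening from 0.0 (shut) to 1.0 (fully open); "grasp_force": force on a finger pad.
Only numpy, scipy, OpenCV 4.12 (cv2) and the standard library are available. Lean on these libraries where they do the work, as an engineer would, in place of code of your own. Each camera call takes 0.05 s, during which the arm holds its last target. There are 200 camera calls.

### The job

Clamp the walnut forming block in the bench jig: slide the steel bar up by its tab until the block sits flush against the fence with the bar's pad snug against it, then push the wooden thumb wedge by its button along under the bridge's ramp with closed fingers until it jams the bar fast and stays tight when you let go. Go slowly and feel for both: a light push of 5 to 10 N closes the bar, a firm steady push of about 15 N (never over 25 N) sets the wedge, which must not be knocked or pinched; leave the things around the jig where they are.

Things in the scene. Friction and masses are not known exactly. Their poses are not given: they have to be found in the camera images.
- jig: Clamping jig fixed on the bench: wooden base 140 x 295 x 12 mm (x from -80 to 60, y from -160 to 135), a low dark wooden fence across its +y end and a small aluminium bridge. Origin on the bench under the base; x = the way the wedge is driven (away from the robot), y = the way the bar closes, z up.
- fence_face (a point): Middle of the fence's flat face that the block must meet: looks to jig -y, 90 mm wide, at jig x = 0, y = 115 mm; the fence's top is at z = 52 mm.
- bridge_top (a point): Top of the brass screw on the bridge, at jig x = 0, y = -45, z = 86 mm. Bridge 64 mm long in x, 44 wide in y, cap top at z = 77; an in-feed foot (top z = 34, level with the bar) runs to x = -80. Under the cap a steel ramp slopes down toward +x, 1 in 7, parallel to the wedge's top; its height differs each time and is not measured.
- bar: Steel bar 44 mm wide, lying along the jig's y, sliding on the base along y only, under the bridge and under the wedge; top of the bar at jig z = 34 mm. About 2 N of friction when the wedge is loose; stays where left. Origin at the foot of the pad's face, at jig x = 0, z = 12 mm; axes as the jig's. It starts 30 to 42 mm back from where it clamps the block.
- pad_face (a point): Middle of the pad's flat face (54 mm wide, 30 mm high, looks to +y), at jig z = 29 mm. With the block clamped it is at jig y = 47 mm.
- bar_tab (a point): Middle of the top edge of the bar's upright steel tab at its -y end, by which it is pushed: 30 mm in x, 10 mm thick in y, from jig z = 34 to 77 mm (the point is at z = 77 mm, 175 mm behind the pad's face). Its back, -y side is free.
- wedge: Loose pale wooden thumb wedge, 110 mm long without its thumb button, 22 mm wide, 60 g, lying along the jig's x on the bar, its thin end already in the bridge. Underside flat, top sloping from 25 mm at the thick end to 9 mm at the thin end. Origin under the middle of its length; x points to the thin end, z up. Driven toward +x it bites somewhere between 10 and 75 mm from its start and then tightens over a few mm; a taper so slight does not slip back.
- wedge_button (a point): Middle of the flat end face of the thumb button on the wedge's thick end, the face that is pushed: 18 mm wide, 12 mm high (from 4 to 16 mm above the wedge's underside, its middle 10 mm above it, at jig z = 44 mm), standing 5 mm out of the 25 mm high end face; looks to jig -x, 60 mm from the wedge's origin.
- wood_cube: Dark walnut forming block, 58 x 68 x 53 mm (x, y, z), 0.14 to 0.24 kg, standing loose on the jig's base (top at z = 12 mm) between pad and fence, 14 to 20 mm short of the fence and a little askew. Origin under its centre; seated against the fence it is at jig y = 81 mm.
- pumice: Grey pumice stone, 29 x 30 x 27 mm, on the bench behind the jig; origin under its centre. Bystander, not to be moved.
- punch: Dark steel punch, 69 mm long, 12 mm thick, lying on the bench behind the jig; origin under its centre. Bystander, not to be moved.
- dark_bar: Reddish-brown wooden bar 18 x 85 x 26 mm, lying on the bench behind the jig; origin under its centre. Bystander, not to be moved.
- brass_can: Brass can, 36 mm wide, 64 mm high, on the bench beyond the fence; origin under its centre. Bystander, not to be moved.
- green_jar: White jar with green lid, 42 mm wide, 70 mm high, on the bench beyond the fence; origin under its centre. Bystander, not to be moved.

How it is judged:
By the outcome, as a careful person would: the job done as asked, in the order asked, and still so for the second after the job is handed in, with the robot touching nothing.
It also fails if it takes over 62 s, if anything falls off the work surface, if the arm or the gripper's body presses on something with over 40 N, if the wrist force passes 120 N, or if a joint passes its speed limit or range.

## Working session

There is one attempt and no reset: what is moved stays moved. The work goes in short steps, Python scripts to look and compute and a tool call to move; the robot and the scene stay as the last step left them, time stands still between calls to the robot, and variables do not carry over. Pictures are saved under pics/ and viewed, at most 10 in all, crops included, and the job is handed in when it is done.

Besides the shell and the picture viewer there is one more tool, called by a JSON object that holds its "name" and its "arguments", one argument or row to a line. play_rows: Moves the arm, as the interface text tells. Its arguments: {"type":"object","properties":{"rows":{"type":"array"},"force":{"type":"number"}},"required":["rows"]}

```bash
mkdir -p pics; cat > h.py <<'E'
import numpy as np, cv2
from rig import r
def grab(n,f):
    g=r.grab_frame(n); cv2.imwrite('pics/'+f,g['pixels'][:,:,::-1]); np.savez('pics/'+f+'.npz',**g); return g
def ray(g,u,v):
    T=np.array(g['pose']); d=T[:3,:3]@np.array([(u-g['cx'])/g['fx'],(v-g['cy'])/g['fy'],1]); return T[:3,3],d
def onz(g,u,v,z):
    o,d=ray(g,u,v); return o+d*(z-o[2])/d[2]
E
python3 - <<'E'
from h import *
for n in ("top","scene"):
    g=grab(n,n+"0.png"); print(n,g['fx'],np.round(g['pose'],3).tolist())
print(r.sense())
E
```

```text
top 413.14249248068563 [[0.001, -0.982, 0.187, 485.034], [-1.0, 0.001, 0.007, 59.691], [-0.007, -0.187, -0.982, 911.256], [0.0, 0.0, 0.0, 1.0]]
scene 513.3522969788132 [[0.905, -0.176, 0.388, 274.441], [-0.425, -0.419, 0.802, -629.171], [0.022, -0.891, -0.454, 483.47], [0.0, 0.0, 0.0, 1.0]]
{'clock': 0.1, 'qpos': array([-1.31939852e+00,  3.53568619e-01,  1.63407197e+00,  4.40990878e-06,
        1.15516224e+00, -2.39882756e-03]), 'qvel': array([-4.37219158e-04,  4.34346226e-04, -3.08213981e-03,  8.17110631e-06,
        9.02045718e-04, -2.70221654e-04]), 'joint_efforts': array([ 7.15470906e-04, -6.06359410e+01, -3.42819357e+01, -3.11258475e-05,
        3.89440553e-03,  4.04929850e-06]), 'eef_pos': array([ 156.82277091, -604.57041527,  230.63793207]), 'tcp_rot': array([-3.14038250e+00, -6.93526128e-06,  2.53794843e-01]), 'contact_force': array([ 0.98822448, -0.3351536 ,  0.51531409]), 'wrist_torque': array([-0.01928802,  0.04455956, -0.00215928]), 'grasp_force': 0.0, 'opening': 1.0028939548500888}
```

View pics/top0.png

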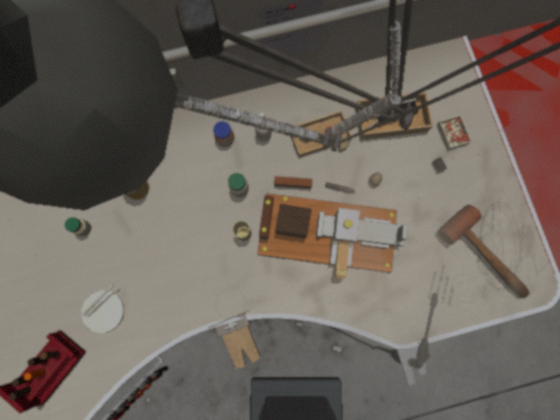

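View pics/scene0.png

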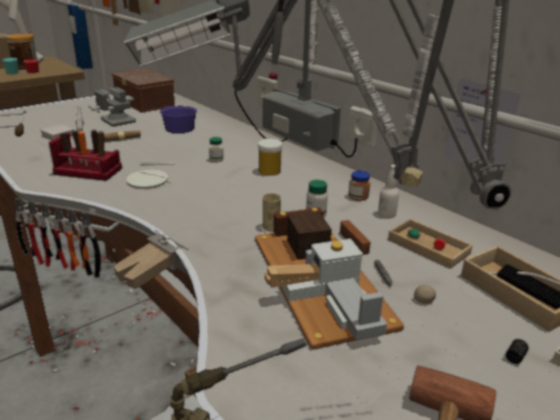

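The top view shows the jig centred near (330,235): fence on the left (265,218), bar tab on the right at about (402,233), and the wedge button at about (341,275), towards the robot. The scene view agrees.

```bash
python3 - <<'E'
from h import *
a=cv2.imread('pics/top0.png')[185:285,250:415]; b=cv2.imread('pics/scene0.png')[195:350,245:405]
A=cv2.resize(a,None,fx=4.8,fy=4.8,interpolation=cv2.INTER_CUBIC); cv2.imwrite('pics/c1.png',A)
B=cv2.resize(b,None,fx=3.75,fy=3.75,interpolation=cv2.INTER_CUBIC); cv2.imwrite('pics/c2.png',B)
g=np.load('pics/top0.png.npz')
im=g['pixels'];hsv=cv2.cvtColor(im,cv2.COLOR_RGB2HSV)
m=cv2.inRange(hsv,(3,120,70),(16,255,255)); m[:185]=0;m[285:]=0;m[:,:250]=0;m[:,415:]=0
m=cv2.morphologyEx(m,cv2.MORPH_OPEN,np.ones((3,3)))
c=max(cv2.findContours(m,0,2)[0],key=cv2.contourArea); h=cv2.convexHull(c)[:,0]
P=np.array([onz(g,u,v,12)[:2] for u,v in h],np.float32); rc=cv2.minAreaRect(P); print(rc,cv2.boxPoints(rc))
E
```

```text
((633.626220703125, 17.272560119628906), (165.7778778076172, 136.1744842529297), 82.2156982421875) [[554.9396  -55.63054]
 [689.85925 -74.07457]
 [712.31287  90.17566]
 [577.3932  108.61969]]
```

View pics/c1.png

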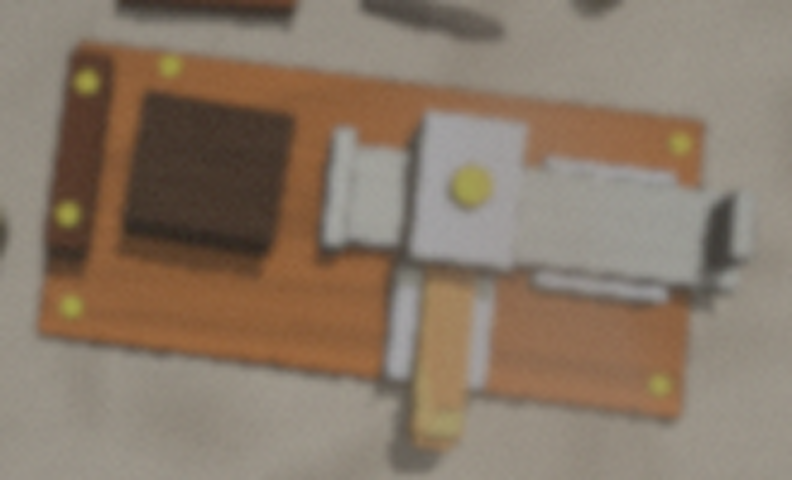

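View pics/c2.png

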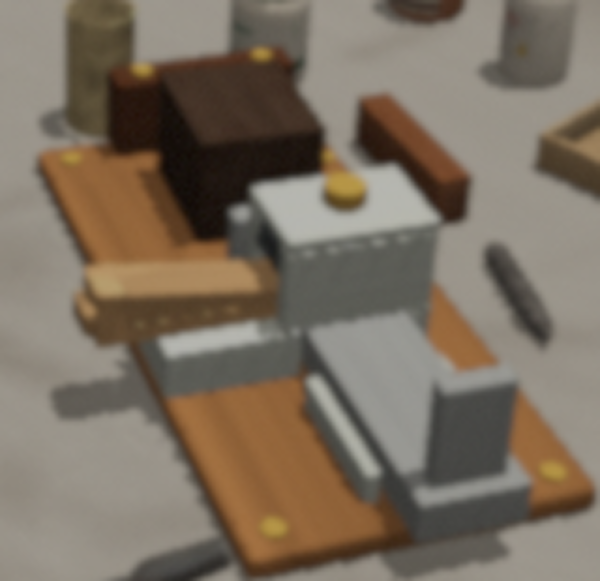

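```bash
cat >> h.py <<'E'
def crop(u,v): return u/4.8+250-0.4, v/4.8+185-0.4
E
python3 - <<'E'
from h import *
g=np.load('pics/top0.png.npz')
J=np.array([[-80,135],[-80,-160],[60,-160],[60,135.]])
W=np.array([onz(g,*crop(*p),12)[:2] for p in [(38,333),(679,418),(704,120),(79,42)]])
def fit(J,W):
    jc,wc=J.mean(0),W.mean(0); H=(J-jc).T@(W-wc); a=np.arctan2(H[0,1]-H[1,0],H[0,0]+H[1,1])
    R=np.array([[np.cos(a),-np.sin(a)],[np.sin(a),np.cos(a)]]); return a,R,wc-R@jc
a,R,t=fit(J,W); print('yaw',a,'org',t,'res',(W-(J@R.T+t)).round(1).tolist())
def j(p,z): return (R.T@(onz(g,*crop(*p),z)[:2]-t)).round(1)
print('screw',j((472,186),86),'expect 0,-45')
print('tabtop',j((743,222),77),'tab corners',j((752,192),77),j((738,252),77))
print('padtop',j((345,130),44),j((328,245),44),'padface left bottom',j((322,250),20))
print('button',j((434,447),44), 'wedge thick top L/R', j((414,432),59),j((460,438),59))
print('block', [j(p,65) for p in [(145,92),(294,114),(272,248),(123,228)]])
np.savez('jig.npz',a=a,R=R,t=t)
for p,z in [((0,-45),86),((0,-145),77),((-100,-45),44)]: print(p,R@np.array(p)+t)
E
```

```text
yaw -0.13069271952366054 org [637.45500795 -32.94456217] res [[1.1, -1.9], [1.2, 1.9], [-0.7, 1.6], [-1.6, -1.5]]
screw [ -0.2 -44.8] expect 0,-45
tabtop [   1.  -161.7] tab corners [  14.4 -164.5] [ -12.1 -160.5]
padtop [26.   7.9] [-26.5   9.5] padface left bottom [-25.3  10.2]
button [-108.3  -45.9] wedge thick top L/R [-104.1  -34.8] [-104.   -54.4]
block [array([26.9, 98. ]), array([25.6, 32.2]), array([-34.2,  34.8]), array([-33.9,  99.6])]
(0, -45) [631.59056359 -77.56079568]
(0, -145) [ 618.55846502 -176.70798125]
(-100, -45) [532.44337802 -64.5286971 ]
```

```bash
cat >> h.py <<'E'
from scipy.spatial.transform import Rotation as Ro
_z=np.load('jig.npz') if __import__('os').path.exists('jig.npz') else None
if _z is not None: A=float(_z['a']);R2=_z['R'];T2=_z['t']
def w2j(p): q=R2.T@(np.array(p[:2])-T2); return np.array([*q,p[2]]).round(1)
def j2w(p): return np.array([*(R2@np.array(p[:2],float)+T2),p[2]])
def plan(goals,step=36.,pos=None,yaw=None):
    "goals: list of (jig xyz, yaw). prints rows (tool down)"
    s=r.sense(); pos=np.array(s['eef_pos'] if pos is None else pos,float); yaw=s['tcp_rot'][2] if yaw is None else yaw
    out=[]
    for gj,gy in goals:
        gw=j2w(gj); n=int(max(np.ceil(np.linalg.norm(gw-pos)/step),np.ceil(abs(np.degrees(gy-yaw))/5.9),1))
        for k in range(n):
            dw=(gw-pos)/(n-k); dy=(gy-yaw)/(n-k)
            M=np.array([[np.cos(yaw),np.sin(yaw),0],[np.sin(yaw),-np.cos(yaw),0],[0,0,-1]])
            d=(M.T@dw/40).round(2); tz=round(-np.degrees(dy)/6,2)
            pos=pos+M@d*40; yaw+=np.radians(-tz*6); out.append((d.tolist(),tz))
    for d,t in out: print(d,t)
    print(len(out),pos.round(1),round(yaw,3))
def st():
    s=r.sense(); f=s['contact_force']; print('t',round(s['clock'],2),'jig',w2j(s['eef_pos']),'rot',s['tcp_rot'].round(3),'Fj',(R2.T@f[:2]).round(1),f[2].round(1),'open',round(s['opening'],2))
E
python3 -c "
from h import *
plan([((0,-205,215),np.pi/2+A),((0,-205,55),np.pi/2+A)])"
```

```text
[0.78, -0.36, 0.02] -0.67
[0.81, -0.3, 0.02] -0.67
[0.82, -0.24, 0.02] -0.67
[0.84, -0.19, 0.02] -0.67
[0.85, -0.13, 0.02] -0.67
[0.86, -0.07, 0.02] -0.66
[0.86, -0.01, 0.02] -0.67
[0.86, 0.05, 0.03] -0.66
[0.85, 0.11, 0.02] -0.67
[0.84, 0.17, 0.03] -0.66
[0.83, 0.23, 0.02] -0.67
[0.81, 0.29, 0.03] -0.66
[0.79, 0.35, 0.02] -0.67
[0.76, 0.4, 0.03] -0.66
[0.73, 0.45, 0.02] -0.67
[0.7, 0.5, 0.03] -0.66
[0.66, 0.55, 0.02] -0.67
[-0.0, -0.0, 0.8] 0.0
[-0.0, -0.0, 0.8] 0.0
[-0.0, -0.0, 0.8] 0.0
[-0.0, -0.0, 0.8] 0.0
[-0.0, -0.0, 0.8] 0.0
22 [ 610.9 -236.1   55. ] 1.44
```

{"name": "play_rows", "arguments": {
  "rows": [
    {"dp": [0.78,-0.36,0.02],"turn": [0,0,-0.67],"fingers": 1},
    {"dp": [0.81,-0.3,0.02],"turn": [0,0,-0.67],"fingers": 1},
    {"dp": [0.82,-0.24,0.02],"turn": [0,0,-0.67],"fingers": 1},
    {"dp": [0.84,-0.19,0.02],"turn": [0,0,-0.67],"fingers": 1},
    {"dp": [0.85,-0.13,0.02],"turn": [0,0,-0.67],"fingers": 1}
  ]
}}

```text
clock: 0.52
eef_pos: [291.1, -495.1, 226.9]
tcp_rot: [-3.141, -0.0, 0.608]
contact_force: [0.4, -0.5, 0.3]
opening: 0.3
grasp_force: 0.0
```

{"name": "play_rows", "arguments": {
  "rows": [
    {"dp": [0.86,-0.07,0.02],"turn": [0,0,-0.67],"fingers": 1},
    {"dp": [0.86,0,0.02],"turn": [0,0,-0.67],"fingers": 1},
    {"dp": [0.86,0.05,0.02],"turn": [0,0,-0.67],"fingers": 1},
    {"dp": [0.85,0.11,0.02],"turn": [0,0,-0.67],"fingers": 1},
    {"dp": [0.84,0.17,0.02],"turn": [0,0,-0.67],"fingers": 1}
  ]
}}

```text
clock: 0.93
eef_pos: [424.5, -386.4, 223.0]
tcp_rot: [-3.141, -0.0, 0.959]
contact_force: [0.1, -0.4, 0.3]
opening: -0.002
grasp_force: 0.0
```

{"name": "play_rows", "arguments": {
  "rows": [
    {"dp": [0.83,0.23,0.02],"turn": [0,0,-0.67],"fingers": 1},
    {"dp": [0.81,0.29,0.02],"turn": [0,0,-0.67],"fingers": 1},
    {"dp": [0.79,0.35,0.02],"turn": [0,0,-0.67],"fingers": 1},
    {"dp": [0.76,0.4,0.02],"turn": [0,0,-0.67],"fingers": 1},
    {"dp": [0.73,0.45,0.02],"turn": [0,0,-0.67],"fingers": 1}
  ]
}}

```text
clock: 1.35
eef_pos: [558.1, -277.9, 218.9]
tcp_rot: [-3.141, -0.0, 1.31]
contact_force: [0.3, -0.1, 0.1]
opening: 0.002
grasp_force: 0.0
```

{"name": "play_rows", "arguments": {
  "rows": [
    {"dp": [0.7,0.5,0.02],"turn": [0,0,-0.67],"fingers": 1},
    {"dp": [0.66,0.55,0.02],"turn": [0,0,-0.67],"fingers": 1},
    {"dp": [0,0,0],"turn": [0,0,0],"fingers": 1},
    {"dp": [0,0,0],"turn": [0,0,0],"fingers": 1}
  ]
}}

```text
clock: 1.68
eef_pos: [611.2, -234.4, 216.9]
tcp_rot: [-3.141, -0.0, 1.449]
contact_force: [-0.7, -1.1, 0.4]
opening: 0.006
grasp_force: 0.0
```

```bash
python3 -c "
from h import *
st()
grab('wrist','w1.png')
plan([((0,-205,55),np.pi/2+A)])"
```

```text
t 1.68 jig [ 2.000e-01 -2.032e+02  2.169e+02] rot [-3.141 -0.     1.449] Fj [-0.5 -1.1] 0.4 open 0.01
[-0.0, 0.0, 0.81] 0.01
[-0.0, 0.0, 0.81] 0.01
[-0.01, 0.01, 0.81] 0.02
[-0.0, 0.0, 0.81] 0.01
[-0.01, 0.01, 0.81] 0.02
5 [ 610.9 -236.3   55. ] 1.44
```

View pics/w1.png

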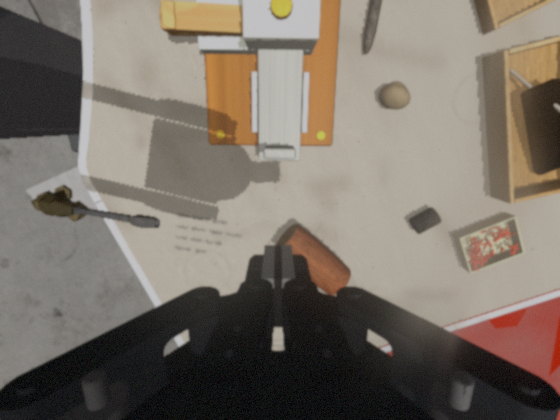

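The wrist view shows the tab centred near (280,153), with the mallet head at about (315,260), near where I will descend. I'll check its clearance and refine the tab position.

```bash
python3 -c "
from h import *
g=np.load('pics/w1.png.npz')
for n,p,z in [('mallet',(290,232),20),('mallet',(283,240),20),('tab topL',(264,150),77),('tab topR',(296,150),77),('tab back',(280,158),77),('screw',(281,6),86),('base BL',(210,145),12),('base BR',(332,145),12)]: print(n,w2j(onz(g,*p,z)))"
```

```text
mallet [  14.3 -258.    20. ]
mallet [   6.1 -268.3   20. ]
tab topL [ -13.7 -157.2   77. ]
tab topR [  15.6 -157.    77. ]
tab back [   1.  -164.4   77. ]
screw [  0.4 -44.5  86. ]
base BL [ -77.3 -157.9   12. ]
base BR [  59.7 -156.7   12. ]
```

{"name": "play_rows", "arguments": {
  "rows": [
    {"dp": [0,0,0.8],"turn": [0,0,0.02],"fingers": 1},
    {"dp": [0,0,0.8],"turn": [0,0,0.02],"fingers": 1},
    {"dp": [0,0,0.8],"turn": [0,0,0.02],"fingers": 1},
    {"dp": [0,0,0.8],"turn": [0,0,0.01],"fingers": 1},
    {"dp": [0,0,0.8],"turn": [0,0,0.01],"fingers": 1}
  ]
}}

```text
clock: 2.15
eef_pos: [609.1, -237.1, 56.6]
tcp_rot: [-3.141, 0.0, 1.436]
contact_force: [0.0, -0.3, -0.1]
opening: -0.0
grasp_force: 0.0
```

{"name": "play_rows", "arguments": {
  "rows": [
    {"dp": [0.08,0,0],"turn": [0,0,0],"fingers": 1},
    {"dp": [0.08,0,0],"turn": [0,0,0],"fingers": 1},
    {"dp": [0.08,0,0],"turn": [0,0,0],"fingers": 1},
    {"dp": [0.08,0,0],"turn": [0,0,0],"fingers": 1},
    {"dp": [0.05,0,0],"turn": [0,0,0],"fingers": 1}
  ]
}}

```text
clock: 2.57
eef_pos: [613.7, -221.3, 60.1]
tcp_rot: [3.138, 0.001, 1.438]
contact_force: [0.1, -0.2, -0.0]
opening: -0.001
grasp_force: 0.0
```

```bash
python3 -c "
from h import *
st()"
```

```text
t 2.57 jig [   1.  -189.9   60.1] rot [3.138e+00 1.000e-03 1.438e+00] Fj [ 0.2 -0.2] -0.0 open -0.0
```

{"name": "play_rows", "arguments": {
  "rows": [
    {"dp": [0.05,0,0.1],"turn": [0,0,0],"fingers": 1},
    {"dp": [0.05,0,0.1],"turn": [0,0,0],"fingers": 1},
    {"dp": [0.04,0,0],"turn": [0,0,0],"fingers": 1},
    {"dp": [0.04,0,0],"turn": [0,0,0],"fingers": 1},
    {"dp": [0.04,0,0],"turn": [0,0,0],"fingers": 1}
  ]
}}

```text
clock: 2.98
eef_pos: [613.5, -212.3, 49.6]
tcp_rot: [-3.141, -0.0, 1.438]
contact_force: [-0.0, 0.1, 0.9]
opening: -0.0
grasp_force: 0.0
```

{"name": "play_rows", "arguments": {
  "rows": [
    {"dp": [0.04,0,0],"turn": [0,0,0],"fingers": 1},
    {"dp": [0.04,0,0],"turn": [0,0,0],"fingers": 1},
    {"dp": [0.04,0,0],"turn": [0,0,0],"fingers": 1},
    {"dp": [0.04,0,0],"turn": [0,0,0],"fingers": 1},
    {"dp": [0.04,0,0],"turn": [0,0,0],"fingers": 1}
  ]
}}

```text
clock: 3.4
eef_pos: [614.6, -204.6, 49.7]
tcp_rot: [3.141, 0.0, 1.438]
contact_force: [-0.5, -2.3, 0.1]
opening: 0.003
grasp_force: 1.1
```

```bash
python3 -c "
from h import *
st()"
```

```text
t 3.4 jig [  -0.2 -173.2   49.7] rot [3.141 0.    1.438] Fj [-0.2 -2.3] 0.1 open 0.0
```

{"name": "play_rows", "arguments": {
  "rows": [
    {"dp": [0.05,0,0],"turn": [0,0,0],"fingers": 1},
    {"dp": [0.05,0,0],"turn": [0,0,0],"fingers": 1},
    {"dp": [0.05,0,0],"turn": [0,0,0],"fingers": 1},
    {"dp": [0.05,0,0],"turn": [0,0,0],"fingers": 1},
    {"dp": [0.05,0,0],"turn": [0,0,0],"fingers": 1}
  ]
}}

```text
clock: 3.82
eef_pos: [616.0, -194.4, 49.7]
tcp_rot: [3.141, 0.0, 1.438]
contact_force: [0.8, -2.0, 0.2]
opening: -0.0
grasp_force: 1.1
```

{"name": "play_rows", "arguments": {
  "rows": [
    {"dp": [0.04,0,0],"turn": [0,0,0],"fingers": 1},
    {"dp": [0.04,0,0],"turn": [0,0,0],"fingers": 1},
    {"dp": [0.04,0,0],"turn": [0,0,0],"fingers": 1},
    {"dp": [0.04,0,0],"turn": [0,0,0],"fingers": 1},
    {"dp": [0.04,0,0],"turn": [0,0,0],"fingers": 1}
  ]
}}

```text
clock: 4.23
eef_pos: [617.0, -186.6, 49.7]
tcp_rot: [3.142, 0.0, 1.438]
contact_force: [0.4, -3.0, 0.1]
opening: -0.002
grasp_force: 1.6
```

```bash
python3 -c "
from h import *
st()"
```

```text
t 4.23 jig [  -0.2 -155.    49.7] rot [3.142 0.    1.438] Fj [ 0.8 -2.9] 0.1 open -0.0
```

{"name": "play_rows", "arguments": {
  "rows": [
    {"dp": [0.03,0,0],"turn": [0,0,0],"fingers": 1},
    {"dp": [0.03,0,0],"turn": [0,0,0],"fingers": 1},
    {"dp": [0.03,0,0],"turn": [0,0,0],"fingers": 1},
    {"dp": [0.03,0,0],"turn": [0,0,0],"fingers": 1},
    {"dp": [0.03,0,0],"turn": [0,0,0],"fingers": 1}
  ]
}}

```text
clock: 4.65
eef_pos: [617.8, -180.7, 49.7]
tcp_rot: [3.142, 0.0, 1.438]
contact_force: [0.2, -3.6, -0.4]
opening: -0.002
grasp_force: 1.5
```

{"name": "play_rows", "arguments": {
  "rows": [
    {"dp": [0.02,0,0],"turn": [0,0,0],"fingers": 1},
    {"dp": [0.02,0,0],"turn": [0,0,0],"fingers": 1}
  ]
}}

```text
clock: 4.82
eef_pos: [618.0, -179.1, 49.7]
tcp_rot: [3.141, 0.0, 1.438]
contact_force: [0.9, -3.2, 0.6]
opening: 0.003
grasp_force: 1.5
```

```bash
python3 -c "
from h import *
st()"
```

```text
t 4.82 jig [  -0.2 -147.4   49.7] rot [3.141 0.    1.438] Fj [ 1.4 -3.1] 0.6 open 0.0
```

{"name": "play_rows", "arguments": {
  "rows": [
    {"dp": [0.02,0,0],"turn": [0,0,0],"fingers": 1},
    {"dp": [0.02,0,0],"turn": [0,0,0],"fingers": 1}
  ]
}}

```text
clock: 4.98
eef_pos: [618.2, -177.5, 49.7]
tcp_rot: [3.142, 0.0, 1.438]
contact_force: [0.5, -2.7, 0.5]
opening: -0.0
grasp_force: 1.6
```

{"name": "play_rows", "arguments": {
  "rows": [
    {"dp": [0.02,0,0],"turn": [0,0,0],"fingers": 1},
    {"dp": [0.02,0,0],"turn": [0,0,0],"fingers": 1}
  ]
}}

```text
clock: 5.15
eef_pos: [618.5, -175.9, 49.7]
tcp_rot: [3.141, 0.0, 1.438]
contact_force: [0.1, -2.4, -0.7]
opening: 0.005
grasp_force: 1.6
```

{"name": "play_rows", "arguments": {
  "rows": [
    {"dp": [0.02,0,0],"turn": [0,0,0],"fingers": 1},
    {"dp": [0.01,0,0],"turn": [0,0,0],"fingers": 1}
  ]
}}

```text
clock: 5.32
eef_pos: [618.6, -175.1, 49.7]
tcp_rot: [3.141, 0.001, 1.438]
contact_force: [-0.2, -7.0, 0.2]
opening: 0.002
grasp_force: 3.5
```

{"name": "play_rows", "arguments": {
  "rows": [
    {"dp": [0.005,0,0],"turn": [0,0,0],"fingers": 1},
    {"dp": [0,0,0],"turn": [0,0,0],"fingers": 1}
  ]
}}

```text
clock: 5.48
eef_pos: [618.6, -175.1, 49.7]
tcp_rot: [3.141, 0.001, 1.438]
contact_force: [0.1, -6.8, 0.8]
opening: 0.001
grasp_force: 3.0
```

```bash
python3 -c "
from h import *
st()
g=grab('top','top1.png');s=grab('scene','s1.png')
a=cv2.resize(g['pixels'][185:285,250:415,::-1],None,fx=4.8,fy=4.8,interpolation=cv2.INTER_CUBIC)
cv2.imwrite('pics/c3.png',a)"
```

```text
t 5.48 jig [  -0.2 -143.4   49.7] rot [3.141e+00 1.000e-03 1.438e+00] Fj [ 1.  -6.7] 0.8 open 0.0
```

View pics/c3.png

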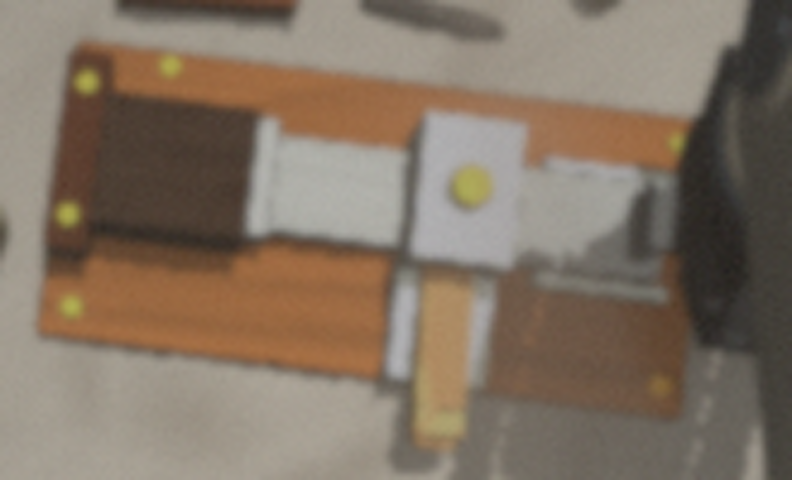

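The block is flush against the fence at x≈105, with the pad on its rear face at x≈262. I'll nudge slightly more, then back off.

{"name": "play_rows", "arguments": {
  "rows": [
    {"dp": [0.01,0,0],"turn": [0,0,0],"fingers": 1},
    {"dp": [0,0,0],"turn": [0,0,0],"fingers": 1}
  ]
}}

```text
clock: 5.75
eef_pos: [618.6, -175.1, 49.7]
tcp_rot: [3.141, 0.001, 1.438]
contact_force: [-0.6, -7.8, 0.0]
opening: -0.002
grasp_force: 4.0
```

{"name": "play_rows", "arguments": {
  "rows": [
    {"dp": [-0.02,0,0],"turn": [0,0,0],"fingers": 1},
    {"dp": [-0.05,0,0],"turn": [0,0,0],"fingers": 1},
    {"dp": [-0.2,0,0],"turn": [0,0,0],"fingers": 1},
    {"dp": [-0.2,0,-0.4],"turn": [0,0,0],"fingers": 1},
    {"dp": [0,0,-0.8],"turn": [0,0,0],"fingers": 1}
  ]
}}

```text
clock: 6.17
eef_pos: [613.1, -193.1, 94.4]
tcp_rot: [-3.134, -0.001, 1.438]
contact_force: [0.7, 0.2, 0.5]
opening: 0.002
grasp_force: 0.0
```

```bash
python3 -c "
from h import *
st()
plan([((-50,-165,150),A+1.2),((-147,-45,150),A),((-147,-45,41),A)])"
```

```text
t 6.17 jig [  -3.3 -161.9   94.4] rot [-3.134e+00 -1.000e-03  1.438e+00] Fj [0.7 0.3] 0.5 open 0.0
[-0.02, -0.29, -0.35] 0.88
[-0.05, -0.29, -0.35] 0.88
[-0.07, -0.28, -0.35] 0.88
[-0.1, -0.28, -0.34] 0.88
[0.16, -0.28, -0.0] 0.95
[0.13, -0.29, -0.0] 0.96
[0.1, -0.31, -0.0] 0.95
[0.07, -0.31, -0.0] 0.96
[0.04, -0.32, -0.0] 0.95
[0.01, -0.32, -0.0] 0.96
[-0.03, -0.32, -0.0] 0.95
[-0.06, -0.32, -0.0] 0.96
[-0.09, -0.31, -0.0] 0.95
[-0.12, -0.3, -0.0] 0.96
[-0.15, -0.28, -0.0] 0.95
[-0.17, -0.27, -0.0] 0.96
[0.0, -0.0, 0.68] -0.0
[0.0, -0.0, 0.68] -0.0
[0.0, -0.0, 0.68] -0.0
[0.0, -0.0, 0.68] -0.0
20 [485.8 -58.6  41.2] -0.131
```

{"name": "play_rows", "arguments": {
  "rows": [
    {"dp": [-0.02,-0.29,-0.35],"turn": [0,0,0.88],"fingers": 1},
    {"dp": [-0.05,-0.29,-0.35],"turn": [0,0,0.88],"fingers": 1},
    {"dp": [-0.07,-0.28,-0.35],"turn": [0,0,0.88],"fingers": 1},
    {"dp": [-0.1,-0.28,-0.34],"turn": [0,0,0.88],"fingers": 1},
    {"dp": [0.16,-0.28,0],"turn": [0,0,0.95],"fingers": 1}
  ]
}}

```text
clock: 6.58
eef_pos: [562.8, -180.4, 155.9]
tcp_rot: [3.138, -0.001, 0.965]
contact_force: [0.5, -0.4, 1.2]
opening: 0.005
grasp_force: 0.0
```

{"name": "play_rows", "arguments": {
  "rows": [
    {"dp": [0.13,-0.29,0],"turn": [0,0,0.95],"fingers": 1},
    {"dp": [0.1,-0.31,0],"turn": [0,0,0.95],"fingers": 1},
    {"dp": [0.07,-0.31,0],"turn": [0,0,0.95],"fingers": 1},
    {"dp": [0.04,-0.32,0],"turn": [0,0,0.95],"fingers": 1},
    {"dp": [0.01,-0.32,0],"turn": [0,0,0.95],"fingers": 1}
  ]
}}

```text
clock: 7.0
eef_pos: [528.6, -123.7, 153.2]
tcp_rot: [-3.141, 0.0, 0.468]
contact_force: [0.4, -0.1, -0.2]
opening: -0.0
grasp_force: 0.0
```

{"name": "play_rows", "arguments": {
  "rows": [
    {"dp": [-0.03,-0.32,0],"turn": [0,0,0.95],"fingers": 1},
    {"dp": [-0.06,-0.32,0],"turn": [0,0,0.95],"fingers": 1},
    {"dp": [-0.09,-0.31,0],"turn": [0,0,0.95],"fingers": 1},
    {"dp": [-0.12,-0.3,0],"turn": [0,0,0.95],"fingers": 1},
    {"dp": [-0.15,-0.28,0],"turn": [0,0,0.95],"fingers": 1}
  ]
}}

```text
clock: 7.42
eef_pos: [494.4, -69.1, 153.3]
tcp_rot: [-3.141, 0.0, -0.03]
contact_force: [0.2, -0.2, -0.6]
opening: -0.0
grasp_force: 0.0
```

{"name": "play_rows", "arguments": {
  "rows": [
    {"dp": [-0.17,-0.27,0],"turn": [0,0,0.95],"fingers": 1},
    {"dp": [0,0,0],"turn": [0,0,0],"fingers": 1},
    {"dp": [0,0,0],"turn": [0,0,0],"fingers": 1}
  ]
}}

```text
clock: 7.67
eef_pos: [488.3, -58.5, 153.4]
tcp_rot: [-3.141, -0.0, -0.121]
contact_force: [-0.4, -0.3, 0.2]
opening: -0.004
grasp_force: 0.0
```

```bash
python3 -c "
from h import *
st()
grab('wrist','w2.png')
plan([((-147,-45,41),A)])"
```

```text
t 7.67 jig [-144.5  -44.8  153.4] rot [-3.141 -0.    -0.121] Fj [-0.4 -0.3] 0.2 open -0.0
[-0.02, -0.0, 0.7] 0.02
[-0.02, -0.0, 0.7] 0.03
[-0.02, -0.0, 0.71] 0.02
[-0.01, -0.0, 0.7] 0.03
4 [486.  -58.5  41.1] -0.131
```

View pics/w2.png

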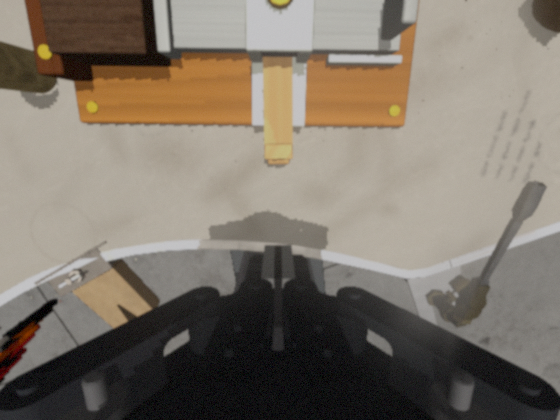

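The wedge lies along the tool's push axis: its button end is at about (279,162), and the finger tips are at (280,262).

```bash
python3 -c "
from h import *
g=np.load('pics/w2.png.npz')
print('button',w2j(onz(g,279,161,46)),'rim',w2j(onz(g,280,245,0)),'screw',w2j(onz(g,280,0,86)))"
```

```text
button [-107.2  -43.6   46. ] rim [-200.6  -46.     0. ] screw [ -5.8 -42.9  86. ]
```

{"name": "play_rows", "arguments": {
  "rows": [
    {"dp": [-0.02,0,0.7],"turn": [0,0,0.02],"fingers": 1},
    {"dp": [-0.02,0,0.7],"turn": [0,0,0.03],"fingers": 1},
    {"dp": [-0.02,0,0.7],"turn": [0,0,0.03],"fingers": 1},
    {"dp": [-0.01,0,0.7],"turn": [0,0,0.02],"fingers": 1},
    {"dp": [0,0,0],"turn": [0,0,0],"fingers": 1}
  ]
}}

```text
clock: 8.13
eef_pos: [482.8, -58.5, 37.2]
tcp_rot: [3.141, 0.007, -0.133]
contact_force: [-0.7, -0.1, -0.4]
opening: 0.002
grasp_force: 0.0
```

```bash
python3 -c "
from h import *
st()"
```

```text
t 8.13 jig [-150.   -45.5   37.2] rot [ 3.141  0.007 -0.133] Fj [-0.7 -0.2] -0.4 open 0.0
```

{"name": "play_rows", "arguments": {
  "rows": [
    {"dp": [0.12,0,0],"turn": [0,0,0],"fingers": 1},
    {"dp": [0.12,0,0],"turn": [0,0,0],"fingers": 1},
    {"dp": [0.12,0,0],"turn": [0,0,0],"fingers": 1},
    {"dp": [0.1,0,0],"turn": [0,0,0],"fingers": 1},
    {"dp": [0.05,0,0],"turn": [0,0,0],"fingers": 1}
  ]
}}

```text
clock: 8.55
eef_pos: [507.9, -61.3, 42.7]
tcp_rot: [-3.142, -0.003, -0.134]
contact_force: [-0.2, 0.5, 0.3]
opening: -0.0
grasp_force: 0.0
```

```bash
python3 -c "
from h import *
st()"
```

```text
t 8.55 jig [-124.8  -45.    42.7] rot [-3.142e+00 -3.000e-03 -1.340e-01] Fj [-0.3  0.5] 0.3 open -0.0
```

Creep to contact.

{"name": "play_rows", "arguments": {
  "rows": [
    {"dp": [0.02,0,0.05],"turn": [0,0,0],"fingers": 1},
    {"dp": [0.02,0,0],"turn": [0,0,0],"fingers": 1},
    {"dp": [0.02,0,0],"turn": [0,0,0],"fingers": 1},
    {"dp": [0.02,0,0],"turn": [0,0,0],"fingers": 1},
    {"dp": [0.02,0,0],"turn": [0,0,0],"fingers": 1}
  ]
}}

```text
clock: 8.97
eef_pos: [509.7, -61.5, 39.3]
tcp_rot: [3.142, 0.0, -0.135]
contact_force: [-0.5, 0.6, -0.4]
opening: -0.002
grasp_force: 0.0
```

{"name": "play_rows", "arguments": {
  "rows": [
    {"dp": [0.02,0,0],"turn": [0,0,0],"fingers": 1},
    {"dp": [0.02,0,0],"turn": [0,0,0],"fingers": 1},
    {"dp": [0.02,0,0],"turn": [0,0,0],"fingers": 1},
    {"dp": [0.02,0,0],"turn": [0,0,0],"fingers": 1},
    {"dp": [0.02,0,0],"turn": [0,0,0],"fingers": 1}
  ]
}}

```text
clock: 9.38
eef_pos: [513.7, -62.0, 39.2]
tcp_rot: [3.142, 0.0, -0.135]
contact_force: [0.3, 0.2, 0.6]
opening: 0.002
grasp_force: 0.2
```

```bash
python3 -c "
from h import *
st()"
```

```text
t 9.38 jig [-118.9  -45.    39.2] rot [ 3.142  0.    -0.135] Fj [0.3 0.3] 0.6 open 0.0
```

{"name": "play_rows", "arguments": {
  "rows": [
    {"dp": [0.025,0,0],"turn": [0,0,0],"fingers": 1},
    {"dp": [0.025,0,0],"turn": [0,0,0],"fingers": 1},
    {"dp": [0.025,0,0],"turn": [0,0,0],"fingers": 1},
    {"dp": [0.025,0,0],"turn": [0,0,0],"fingers": 1},
    {"dp": [0.025,0,0],"turn": [0,0,0],"fingers": 1}
  ]
}}

```text
clock: 9.8
eef_pos: [518.8, -62.7, 39.3]
tcp_rot: [-3.142, 0.0, -0.135]
contact_force: [0.5, 0.6, 0.1]
opening: 0.0
grasp_force: 0.2
```

{"name": "play_rows", "arguments": {
  "rows": [
    {"dp": [0.025,0,0],"turn": [0,0,0],"fingers": 1},
    {"dp": [0.025,0,0],"turn": [0,0,0],"fingers": 1},
    {"dp": [0.02,0,0],"turn": [0,0,0],"fingers": 1},
    {"dp": [0.02,0,0],"turn": [0,0,0],"fingers": 1}
  ]
}}

```text
clock: 10.13
eef_pos: [522.4, -63.2, 39.3]
tcp_rot: [-3.142, 0.0, -0.135]
contact_force: [-0.0, -0.1, 0.7]
opening: 0.001
grasp_force: 0.2
```

```bash
python3 -c "
from h import *
st()"
```

```text
t 10.13 jig [-110.2  -45.    39.3] rot [-3.142  0.    -0.135] Fj [-0.  -0.1] 0.7 open 0.0
```

{"name": "play_rows", "arguments": {
  "rows": [
    {"dp": [0.02,0,0],"turn": [0,0,0],"fingers": 1},
    {"dp": [0.02,0,0],"turn": [0,0,0],"fingers": 1},
    {"dp": [0.02,0,0],"turn": [0,0,0],"fingers": 1},
    {"dp": [0.02,0,0],"turn": [0,0,0],"fingers": 1},
    {"dp": [0.02,0,0],"turn": [0,0,0],"fingers": 1}
  ]
}}

```text
clock: 10.55
eef_pos: [526.3, -63.7, 39.3]
tcp_rot: [-3.142, -0.0, -0.135]
contact_force: [-0.8, 0.9, 0.9]
opening: -0.002
grasp_force: 0.3
```

{"name": "play_rows", "arguments": {
  "rows": [
    {"dp": [0.02,0,0],"turn": [0,0,0],"fingers": 1},
    {"dp": [0.02,0,0],"turn": [0,0,0],"fingers": 1},
    {"dp": [0.02,0,0],"turn": [0,0,0],"fingers": 1},
    {"dp": [0.02,0,0],"turn": [0,0,0],"fingers": 1},
    {"dp": [0.02,0,0],"turn": [0,0,0],"fingers": 1}
  ]
}}

```text
clock: 10.97
eef_pos: [530.3, -64.3, 39.3]
tcp_rot: [3.142, -0.0, -0.135]
contact_force: [1.0, 0.5, 1.0]
opening: 0.0
grasp_force: 0.2
```

{"name": "play_rows", "arguments": {
  "rows": [
    {"dp": [0.02,0,0],"turn": [0,0,0],"fingers": 1},
    {"dp": [0.02,0,0],"turn": [0,0,0],"fingers": 1},
    {"dp": [0.02,0,0],"turn": [0,0,0],"fingers": 1},
    {"dp": [0.02,0,0],"turn": [0,0,0],"fingers": 1},
    {"dp": [0.02,0,0],"turn": [0,0,0],"fingers": 1}
  ]
}}

```text
clock: 11.38
eef_pos: [534.3, -64.8, 39.3]
tcp_rot: [-3.142, -0.0, -0.135]
contact_force: [-0.8, -0.2, 0.5]
opening: 0.001
grasp_force: 0.2
```

{"name": "play_rows", "arguments": {
  "rows": [
    {"dp": [0.02,0,0],"turn": [0,0,0],"fingers": 1},
    {"dp": [0.02,0,0],"turn": [0,0,0],"fingers": 1},
    {"dp": [0.02,0,0],"turn": [0,0,0],"fingers": 1},
    {"dp": [0.02,0,0],"turn": [0,0,0],"fingers": 1},
    {"dp": [0.02,0,0],"turn": [0,0,0],"fingers": 1}
  ]
}}

```text
clock: 11.8
eef_pos: [538.2, -65.4, 39.3]
tcp_rot: [-3.142, 0.0, -0.135]
contact_force: [-1.1, 0.5, 0.8]
opening: 0.003
grasp_force: 0.2
```

{"name": "play_rows", "arguments": {
  "rows": [
    {"dp": [0.02,0,0],"turn": [0,0,0],"fingers": 1},
    {"dp": [0.02,0,0],"turn": [0,0,0],"fingers": 1},
    {"dp": [0.02,0,0],"turn": [0,0,0],"fingers": 1},
    {"dp": [0.02,0,0],"turn": [0,0,0],"fingers": 1},
    {"dp": [0.02,0,0],"turn": [0,0,0],"fingers": 1}
  ]
}}

```text
clock: 12.22
eef_pos: [542.2, -65.9, 39.3]
tcp_rot: [-3.142, 0.0, -0.135]
contact_force: [0.8, 0.6, -0.1]
opening: -0.001
grasp_force: 0.2
```

{"name": "play_rows", "arguments": {
  "rows": [
    {"dp": [0.02,0,0],"turn": [0,0,0],"fingers": 1},
    {"dp": [0.02,0,0],"turn": [0,0,0],"fingers": 1},
    {"dp": [0.02,0,0],"turn": [0,0,0],"fingers": 1},
    {"dp": [0.02,0,0],"turn": [0,0,0],"fingers": 1},
    {"dp": [0.02,0,0],"turn": [0,0,0],"fingers": 1}
  ]
}}

```text
clock: 12.63
eef_pos: [546.1, -66.4, 39.3]
tcp_rot: [-3.142, 0.0, -0.135]
contact_force: [-0.1, 0.2, -0.4]
opening: -0.0
grasp_force: 0.2
```

{"name": "play_rows", "arguments": {
  "rows": [
    {"dp": [0.02,0,0],"turn": [0,0,0],"fingers": 1},
    {"dp": [0.02,0,0],"turn": [0,0,0],"fingers": 1},
    {"dp": [0.02,0,0],"turn": [0,0,0],"fingers": 1},
    {"dp": [0.02,0,0],"turn": [0,0,0],"fingers": 1},
    {"dp": [0.02,0,0],"turn": [0,0,0],"fingers": 1}
  ]
}}

```text
clock: 13.05
eef_pos: [550.1, -67.0, 39.3]
tcp_rot: [3.142, 0.0, -0.135]
contact_force: [-0.8, -0.2, -0.2]
opening: -0.002
grasp_force: 0.2
```

{"name": "play_rows", "arguments": {
  "rows": [
    {"dp": [0.02,0,0],"turn": [0,0,0],"fingers": 1},
    {"dp": [0.02,0,0],"turn": [0,0,0],"fingers": 1},
    {"dp": [0.02,0,0],"turn": [0,0,0],"fingers": 1},
    {"dp": [0.02,0,0],"turn": [0,0,0],"fingers": 1},
    {"dp": [0.02,0,0],"turn": [0,0,0],"fingers": 1}
  ]
}}

```text
clock: 13.47
eef_pos: [554.1, -67.5, 39.3]
tcp_rot: [-3.142, 0.0, -0.135]
contact_force: [1.0, -0.3, -0.3]
opening: -0.001
grasp_force: 0.2
```

{"name": "play_rows", "arguments": {
  "rows": [
    {"dp": [0.02,0,0],"turn": [0,0,0],"fingers": 1},
    {"dp": [0.02,0,0],"turn": [0,0,0],"fingers": 1},
    {"dp": [0.02,0,0],"turn": [0,0,0],"fingers": 1},
    {"dp": [0.02,0,0],"turn": [0,0,0],"fingers": 1},
    {"dp": [0.02,0,0],"turn": [0,0,0],"fingers": 1}
  ]
}}

```text
clock: 13.88
eef_pos: [558.1, -68.1, 39.3]
tcp_rot: [3.142, 0.0, -0.135]
contact_force: [-0.0, 0.2, 0.1]
opening: 0.001
grasp_force: 0.2
```

{"name": "play_rows", "arguments": {
  "rows": [
    {"dp": [0.02,0,0],"turn": [0,0,0],"fingers": 1},
    {"dp": [0.02,0,0],"turn": [0,0,0],"fingers": 1},
    {"dp": [0.02,0,0],"turn": [0,0,0],"fingers": 1},
    {"dp": [0.02,0,0],"turn": [0,0,0],"fingers": 1},
    {"dp": [0.02,0,0],"turn": [0,0,0],"fingers": 1}
  ]
}}

```text
clock: 14.3
eef_pos: [562.0, -68.6, 39.3]
tcp_rot: [3.142, -0.0, -0.135]
contact_force: [-0.2, 0.1, 0.4]
opening: 0.0
grasp_force: 0.2
```

{"name": "play_rows", "arguments": {
  "rows": [
    {"dp": [0.02,0,0],"turn": [0,0,0],"fingers": 1},
    {"dp": [0.02,0,0],"turn": [0,0,0],"fingers": 1},
    {"dp": [0.02,0,0],"turn": [0,0,0],"fingers": 1},
    {"dp": [0.02,0,0],"turn": [0,0,0],"fingers": 1},
    {"dp": [0.02,0,0],"turn": [0,0,0],"fingers": 1}
  ]
}}

```text
clock: 14.72
eef_pos: [565.7, -69.1, 39.2]
tcp_rot: [3.142, 0.001, -0.135]
contact_force: [-3.4, 0.7, 3.3]
opening: -0.003
grasp_force: 1.8
```

{"name": "play_rows", "arguments": {
  "rows": [
    {"dp": [0.015,0,0],"turn": [0,0,0],"fingers": 1},
    {"dp": [0.015,0,0],"turn": [0,0,0],"fingers": 1}
  ]
}}

```text
clock: 14.88
eef_pos: [565.7, -69.1, 39.1]
tcp_rot: [3.142, 0.003, -0.135]
contact_force: [-7.2, 0.9, 5.2]
opening: 0.001
grasp_force: 3.7
```

{"name": "play_rows", "arguments": {
  "rows": [
    {"dp": [0.015,0,-0.01],"turn": [0,0,0],"fingers": 1},
    {"dp": [0.015,0,0],"turn": [0,0,0],"fingers": 1}
  ]
}}

```text
clock: 15.05
eef_pos: [566.1, -69.1, 39.2]
tcp_rot: [3.142, 0.004, -0.135]
contact_force: [-8.6, 0.8, 3.8]
opening: -0.002
grasp_force: 4.4
```

{"name": "play_rows", "arguments": {
  "rows": [
    {"dp": [0.02,0,-0.01],"turn": [0,0,0],"fingers": 1},
    {"dp": [0.02,0,0],"turn": [0,0,0],"fingers": 1}
  ]
}}

```text
clock: 15.22
eef_pos: [566.3, -69.2, 39.2]
tcp_rot: [3.142, 0.007, -0.135]
contact_force: [-12.4, 1.3, 5.4]
opening: -0.0
grasp_force: 6.2
```

{"name": "play_rows", "arguments": {
  "rows": [
    {"dp": [0.015,0,-0.01],"turn": [0,0,0],"fingers": 1},
    {"dp": [0.015,0,0],"turn": [0,0,0],"fingers": 1}
  ]
}}

```text
clock: 15.38
eef_pos: [566.4, -69.2, 39.2]
tcp_rot: [3.142, 0.009, -0.135]
contact_force: [-14.4, 2.0, 4.7]
opening: -0.005
grasp_force: 7.2
```

{"name": "play_rows", "arguments": {
  "rows": [
    {"dp": [0.015,0,0],"turn": [0,0,0],"fingers": 1},
    {"dp": [0,0,0],"turn": [0,0,0],"fingers": 1},
    {"dp": [0,0,0],"turn": [0,0,0],"fingers": 1},
    {"dp": [0,0,0],"turn": [0,0,0],"fingers": 1}
  ]
}}

```text
clock: 15.72
eef_pos: [566.6, -69.2, 39.2]
tcp_rot: [3.142, 0.01, -0.135]
contact_force: [-14.2, 1.8, 5.4]
opening: -0.001
grasp_force: 7.2
```

{"name": "play_rows", "arguments": {
  "rows": [
    {"dp": [0.015,0,0],"turn": [0,0,0],"fingers": 1},
    {"dp": [0.015,0,0],"turn": [0,0,0],"fingers": 1},
    {"dp": [0,0,0],"turn": [0,0,0],"fingers": 1},
    {"dp": [0,0,0],"turn": [0,0,0],"fingers": 1}
  ]
}}

```text
clock: 16.05
eef_pos: [566.7, -69.3, 39.1]
tcp_rot: [3.142, 0.012, -0.135]
contact_force: [-17.5, 2.1, 9.3]
opening: 0.0
grasp_force: 9.0
```

{"name": "play_rows", "arguments": {
  "rows": [
    {"dp": [0,0,0],"turn": [0,0,0],"fingers": 1},
    {"dp": [0,0,0],"turn": [0,0,0],"fingers": 1},
    {"dp": [0,0,0],"turn": [0,0,0],"fingers": 1},
    {"dp": [-0.05,0,0],"turn": [0,0,0],"fingers": 1},
    {"dp": [-0.05,0,0],"turn": [0,0,0],"fingers": 1}
  ]
}}

```text
clock: 16.47
eef_pos: [566.6, -69.2, 39.6]
tcp_rot: [3.142, 0.004, -0.135]
contact_force: [-2.2, 0.9, -1.4]
opening: 0.003
grasp_force: 1.0
```

{"name": "play_rows", "arguments": {
  "rows": [
    {"dp": [-0.05,0,0],"turn": [0,0,0],"fingers": 1},
    {"dp": [-0.1,0,0],"turn": [0,0,0],"fingers": 1},
    {"dp": [-0.3,0,0],"turn": [0,0,0],"fingers": 1},
    {"dp": [-0.6,0,0],"turn": [0,0,0],"fingers": 1},
    {"dp": [-0.6,0,-0.3],"turn": [0,0,0],"fingers": 1}
  ]
}}

```text
clock: 16.88
eef_pos: [502.8, -60.6, 51.4]
tcp_rot: [-3.142, 0.0, -0.135]
contact_force: [-0.5, 0.6, 0.1]
opening: -0.003
grasp_force: 0.0
```

{"name": "play_rows", "arguments": {
  "rows": [
    {"dp": [-0.4,0,-0.8],"turn": [0,0,0],"fingers": 1},
    {"dp": [0,0,-0.8],"turn": [0,0,0],"fingers": 1},
    {"dp": [0,0,-0.8],"turn": [0,0,0],"fingers": 1},
    {"dp": [0,0,0],"turn": [0,0,0],"fingers": 1},
    {"dp": [0,0,0],"turn": [0,0,0],"fingers": 1}
  ]
}}

```text
clock: 17.3
eef_pos: [489.7, -58.7, 150.7]
tcp_rot: [-3.142, -0.006, -0.135]
contact_force: [-0.7, -0.9, 0.0]
opening: 0.002
grasp_force: 0.0
```

```bash
python3 -c "
from h import *
st()
w=grab('wrist','w3.png');s=grab('scene','s3.png')
b=cv2.resize(s['pixels'][180:350,230:410,::-1],(420,397))
c=cv2.resize(w['pixels'][:300,:,::-1],(380,204)); c=cv2.copyMakeBorder(c,0,193,0,0,cv2.BORDER_CONSTANT)
cv2.imwrite('pics/c4.png',np.hstack([b,c]))"
```

```text
t 17.3 jig [-143.1  -44.8  150.7] rot [-3.142 -0.006 -0.135] Fj [-0.6 -1. ] 0.0 open 0.0
```

View pics/c4.png

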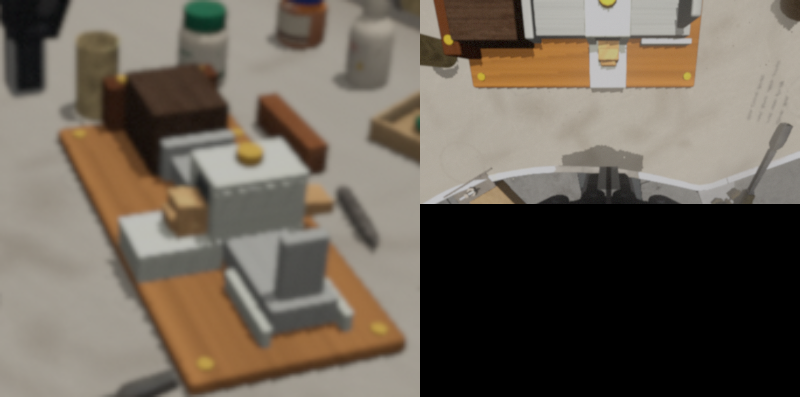

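The wedge sits jammed in the bridge with its thin end showing on the far side. In the left view the block is tight between fence (115,100) and pad (195,145), and the neighbouring objects have not moved.

```bash
python3 -c "
from h import *
print(r.sign_off())"
```

```text
the job is handed in; nothing more can be done
None
```

The job is handed in: the block is clamped flush against the fence (bar pushed to about 8 N), and the wedge jammed about 52 mm in with a steady push of about 15 N (highest reading 17.5 N). It took 17.3 s, nothing around the jig was seen to move, and the sign-off call gave no verdict.

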